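# Fill the empty nests of a gang jig with spare tubes and clamp them

## Task

Two of the five nests on the raised jig are empty: slide the two spare tubes lying on its loading ledge into the empty nests, one in each, pushed fully home against the stop at the back so that their front ends line up with the others. When every nest holds its tube, bring the hinged clamp bar down onto the row. Leave the three tubes that are already loaded where they are, and do not disturb the tools lying on and round the jig.

Things in the scene. Friction and masses are not known exactly. Their poses are not given: they have to be found in the camera images.
- jig: Raised gang jig, fixed: steel bed 236 x 290 mm on four feet, top 55 mm above the table. Origin on the table under the middle of the row of nests; x to its back (away from the robot), y left, z up. Bed from x = -150 to +86 mm, y = -145 to +145 mm; in front of the nests (x = -150 to -38 mm) it is a flat open loading ledge without a rim. A long rod of the room passes underneath.
- nest_1: One of five equal nests on the bed, side by side, 48 mm apart, in any order; two are empty. Two upright guides 20 mm high, 34 mm apart inside, and a 26 mm high stop block at the back; open in front and above. Origin on the bed (55 mm above the table) under the middle of a tube that is fully home; x points back to the stop. Fixed.
- nest_2: Another of the five nests, same shape, origin and axes as nest_1. In each, the stop's face is at x = +45 mm; the guides are straight from x = +45 to -18 mm and flare out from there to a mouth about 42 mm wide at x = -38 mm. The front end of a tube that is home is at x = -45 mm, so it stands out of the mouth by about 7 mm.
- nest_3: Another of the five nests, same shape, origin and axes as nest_1.
- nest_4: Another of the five nests, same shape, origin and axes as nest_1.
- nest_5: Another of the five nests, same shape, origin and axes as nest_1.
- tube_1_mid (a point): Centre of one of five equal lengths of dark square steel tube, 30 x 30 mm, 90 mm long, about 0.22 kg; its y axis runs along the tube. Three tubes are already home in nests, two are spares that lie flat on the loading ledge, at least 100 mm apart, within 0.3 rad of the jig's x.
- tube_2_mid (a point): Centre of another of the five tubes, the same as tube_1_mid (y along the tube).
- tube_3_mid (a point): Centre of another of the five tubes, the same as tube_1_mid (y along the tube).
- tube_4_mid (a point): Centre of another of the five tubes, the same as tube_1_mid (y along the tube).
- tube_5_mid (a point): Centre of another of the five tubes, the same as tube_1_mid (y along the tube).
- bar (a joint): Angle of the hinged clamp bar (rad): 0 = down on the tops of the tubes (85 mm above the table); it opens up and back to 1.7, just past upright, and leans there by its own weight, where it starts. 0.5 kg, damped: pulled forward past about 1.3 it sinks down by itself in a second or two. The bar spans the whole row on two end arms hinged at the back of the bed.
- bar_hinge (a point): Middle of the bar's hinge line, 97 mm above the table, 70 mm behind the jig's origin; the hinge line runs along the jig's y. The point has the jig's axes.
- bar_handle (a point): Middle of the bar's handle: a round grip 17 mm thick, 84 mm long (112 mm with its ends), parallel to the hinge line, 107 mm from it. Bar open: the handle is at the top, about 0.2 m above the table, 35 mm behind the hinge line, with free space behind it. Bar down: 119 mm above the table, 35 mm in front of the nests' origins.
- ball_hammer: Bystander: ball-peen hammer with a wooden handle, 260 mm long, lying to the right of the jig. Origin under its middle.
- lock_pliers_4: Bystander: long-jawed locking pliers, 266 mm long, lying to the left of and behind the jig. Origin under their middle.
- spring_clamp: Bystander: black spring clamp, 131 mm long, lying on the table to the right of the jig. Origin under its middle.
- soapstone_holder: Bystander: thin metal soapstone holder (marking pencil), 130 mm long, 10 mm thick, lying on the bed behind the stop blocks, under the raised bar. Origin under its middle.

How it is judged:
By the outcome, as a careful person would: the job done as asked, in the order asked, and still so for the second after the job is handed in, with the robot touching nothing.
It also fails if it takes over 70 s, if anything falls off the work surface, if the arm or the gripper's body presses on something with over 40 N, if the wrist force passes 120 N, or if a joint passes its speed limit or range.

## Robot

A 6-joint arm with a two-finger parallel gripper is mounted at the origin on a cart in front of the work surface, level with it; the furniture and walls round the work are solid. World frame = base frame: x ahead of the robot, y to its left, z up, the work surface at z = 0. Lengths are in m, angles in degrees, forces in N, time in s.
With the tool pointing down it reaches from about 0.25 to 0.725 m from the base axis. Payload 9.7 kg.
Tool frame: the origin (TCP) lies between the finger pads; the fingertips stand 25 mm ahead of it and the grasp point (between the pads) lies 6 mm ahead of it; z points along the fingers, y is the line along which they close (so a half turn about z gives the same grasp; the last joint's range is limited). The gripper opens to 85 mm and grips with 20 to 120 N. Pads are 22 mm wide; open, the fingers measure 114 mm over their backs; the gripper's body (76 mm by 85 mm) begins 54 mm behind the grasp point. The pads swing forward as they close: fully open they stand 13 mm farther back than shut.
Start: joints at [64.171, 4.979, 10.078, 95.1, 0, 90], TCP at [0.24, 0.495, 0.256] pointing down, gripper open.
Joint ranges: [-179.16, 179.16], [-48.56, 103.87], [-65.8, 70.77], [-126.05, 130.52], [-82.76, 87.17], [-180, 180]. Speed limits (degrees/s): [127.2, 127.2, 147.25, 180, 180, 180].

## Interface

Orientations are given as [roll, pitch, yaw] about the fixed x, y, z axes, in that order (R = Rz(yaw) Ry(pitch) Rx(roll)).
In Python, from workcell import bot gives the robot as it stands.
- The arm moves only by the shell command python3 drive.py 'ROWS' [FORCE]. ROWS is rows parted by semicolons, their numbers by spaces, 1 to 5 of them, each of 5 numbers: dx, dy, dz in m, then a turn about the tool's z in degrees, then the finger opening in m; each row is the pose to reach, as a shift and turn from the pose commanded when the command began, along the tool's axes at that moment; what a row does not reach only later rows make up. A row lasts 1/12 s, in which the tool goes at most 0.0417 m and 7.16 degrees, less where a joint would pass 70% of its speed; a pose out of reach is approached as far as the arm can. The fingers move at their own pace and stop on an object; FORCE is the grip in N (left out, the last holds). Time passes only in rows, so rows that do not move let the fingers close. It prints the time, the measured TCP pose, the force, the opening and the grip force at its end.
- bot.get_obs(): the state, without advancing time (a new reading comes with each control period).
- bot.camera(name): name is "side" or "top" or "wrist"; returns the picture (420x560x3 uint8, blue, green, red); there is no depth.
- bot.camera_info(name): a dict with "mtx" (3x3 intrinsics, pixels), "k1" (the pictures are not rectified: a ray, as slopes to the right and down, at radius r is drawn at 1 + k1 r^2 times it, then the intrinsics apply), "extrinsics" (4x4, takes a point from camera to world coordinates). Camera axes: x right, y down, z forward; pixel columns grow to the right and rows downward; lengths in m; the calibration is good to about 2 mm. A picture is of the moment at which its call begins: read the wrist's pose just before it. camera_info takes no time and is no camera call; for the wrist camera it gives the pose at the moment of the call.
- bot.job_done(): hands the job in; it is judged then, once.
The state is a dict: "time": time; "q": joint angles; "qd": joint speeds; "joint_efforts": joint torques, N m; "ee_pos": TCP position; "tcp_rot": TCP orientation; "wrist_force": force on the tool from outside, world axes, zero at the start; "torque": the same for the moment, N m; "opening": finger opening in m; "grasp_force": force on a finger pad.
Only numpy, scipy, OpenCV 4.12 (cv2) and the standard library are available. Lean on these libraries where they do the work, as an engineer would, in place of code of your own. Each camera call takes 0.05 s, during which the arm holds its last target. There are 200 camera calls.

## Working session

There is one attempt and no reset: what is moved stays moved. The work goes in short steps, Python scripts to look and compute and a shell command to move; the robot and the scene stay as the last step left them, time stands still between calls to the robot, and variables do not carry over. Pictures are saved under pics/ and viewed, at most 10 in all, crops included, and the job is handed in when it is done.

```bash
ls; mkdir -p pics
python3 - <<'E'
from workcell import bot
import cv2
for n in ["top","side"]:
    cv2.imwrite(f"pics/{n}0.png",bot.camera(n)); i=bot.camera_info(n); print(n,i)
o=bot.get_obs();print(o)
E
```

```text
drive.py
pics
workcell.py
top {'mtx': array([[521.38144187,   0.        , 273.02228884],
       [  0.        , 521.38144187, 217.03486419],
       [  0.        ,   0.        ,   1.        ]]), 'k1': -0.03754597867216977, 'extrinsics': array([[ 0.00825388, -0.99345304,  0.11394264,  0.39074377],
       [-0.9997477 , -0.00581785,  0.02169548, -0.29003064],
       [-0.02089054, -0.11409296, -0.99325041,  1.27962939],
       [ 0.        ,  0.        ,  0.        ,  1.        ]])}
side {'mtx': array([[473.49331168,   0.        , 286.58980371],
       [  0.        , 473.49331168, 208.14709933],
       [  0.        ,   0.        ,   1.        ]]), 'k1': -0.08877760499484501, 'extrinsics': array([[ 0.88156117, -0.24325778,  0.40456835,  0.0241361 ],
       [-0.47179686, -0.48314497,  0.73754909, -1.13427729],
       [ 0.01605061, -0.84106872, -0.5406901 ,  0.74224136],
       [ 0.        ,  0.        ,  0.        ,  1.        ]])}
{'time': 0.1, 'q': array([ 6.41712568e+01,  5.00897729e+00,  1.00395772e+01,  9.50998087e+01,
       -7.30666740e-04,  8.99990674e+01]), 'qd': array([ 0.07821783, -0.09570347,  0.13264523,  0.01973009, -0.06549411,
        0.02998039]), 'joint_efforts': array([-1.43823895e-04, -5.21559584e+01,  4.65654731e+01,  1.60812942e-02,
       -2.37995266e-05, -1.12086536e-05]), 'ee_pos': array([0.23955327, 0.49489837, 0.2556493 ]), 'tcp_rot': array([-1.79930791e+02,  7.29539721e-04,  1.54172190e+02]), 'wrist_force': array([ 0.26111523,  0.19904477, -0.1113428 ]), 'torque': array([ 0.00564443, -0.01103252,  0.014954  ]), 'grasp_force': 0.0, 'opening': 0.08534258006236808}
```
View pics/top0.png

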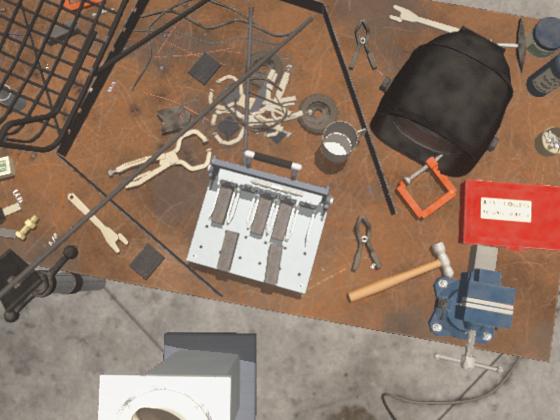

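View pics/side0.png

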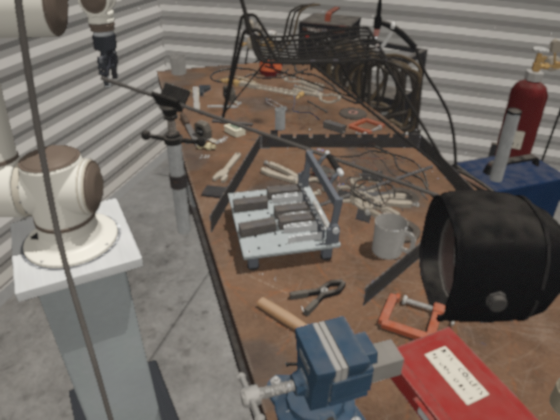

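Top view: the jig is around (260,225), the open bar's handle at (272,160), and the spares on the ledge near (228,250) and (273,265). I'll enlarge both views.

Run:
```python
import cv2
a=cv2.imread("pics/top0.png")[140:300,180:340]; cv2.imwrite("pics/topc.png",cv2.resize(a,None,fx=3.75*1,fy=3.75,interpolation=cv2.INTER_CUBIC))
b=cv2.imread("pics/side0.png")[145:275,215:365]; cv2.imwrite("pics/sidec.png",cv2.resize(b,None,fx=4.6,fy=4.6,interpolation=cv2.INTER_CUBIC))
```

View pics/topc.png

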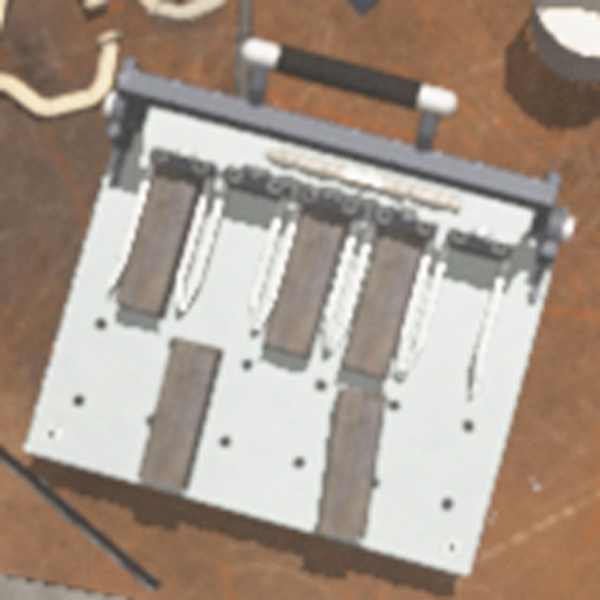

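View pics/sidec.png

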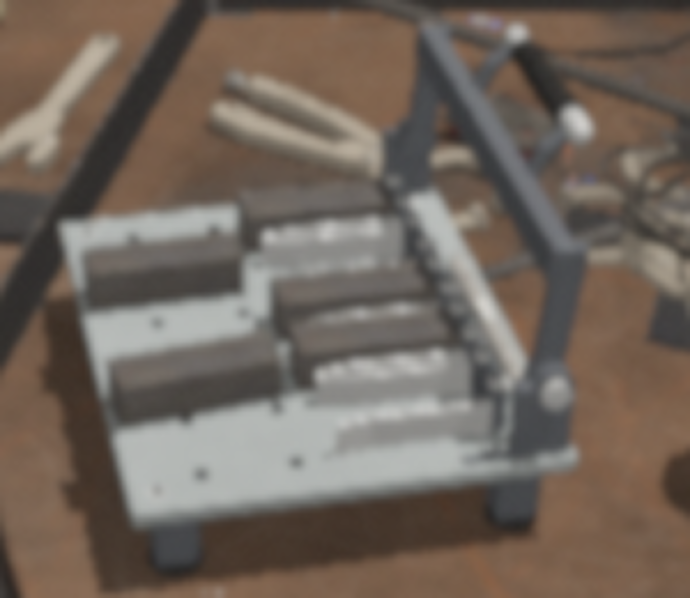

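Nests counted from the left: 1, 3 and 4 are loaded, 2 and 5 are empty. The left spare's top is at crop (170,340)-(222,350)-(185,492)-(140,480), the right one's at (335,388)-(383,392)-(362,540)-(318,532). The handle's ends are at (262,52) and (438,100). Next I measure these points.

```bash
cat > h.py <<'E'
import numpy as np, cv2
from workcell import bot
def ray(i,p):
    K=np.array(i["mtx"]); x=np.array([(p[0]-K[0,2])/K[0,0],(p[1]-K[1,2])/K[1,1]]); y=x.copy()
    for _ in range(20): y=x/(1+i["k1"]*(y@y))
    E=np.array(i["extrinsics"]); return E[:3,3],E[:3,:3]@np.array([y[0],y[1],1.])
def atz(i,p,z):
    c,d=ray(i,p); return c+d*(z-c[2])/d[2]
def tri(rs):
    A=np.zeros((3,3));b=np.zeros(3)
    for c,d in rs:
        d=d/np.linalg.norm(d);P=np.eye(3)-np.outer(d,d);A+=P;b+=P@c
    X=np.linalg.solve(A,b); return X,[np.linalg.norm(np.cross(X-c,d/np.linalg.norm(d))) for c,d in rs]
def proj(i,X):
    E=np.array(i["extrinsics"]);v=E[:3,:3].T@(np.asarray(X)-E[:3,3]);s=v[:2]/v[2];s=s*(1+i["k1"]*(s@s));K=i["mtx"]
    return np.array([s[0]*K[0,0]+K[0,2],s[1]*K[1,1]+K[1,2]])
def top(u,v):return ((u+.5)/3.75-.5+180,(v+.5)/3.75-.5+140)
def side(u,v):return ((u+.5)/4.6-.5+215,(v+.5)/4.6-.5+145)
E
python3 - <<'E'
from h import *
np.set_printoptions(precision=4,suppress=True)
t=bot.camera_info("top");s=bot.camera_info("side")
for n,a,b in [("bedFL",(25,452),(60,222)),("bedFR",(470,575),(135,520)),("handL",(262,52),(517,35)),("handR",(438,100),(575,123)),("hingeR",(568,225),(555,392)),
   ]:
    print(n,*tri([ray(t,top(*a)),ray(s,side(*b))]))
for n,a in [("FL",(25,452)),("FR",(470,575))]: print(n,atz(t,top(*a),.055))
for n,c in [("spL",[(170,340),(222,350),(185,492),(140,480)]),("spR",[(335,388),(383,392),(362,540),(318,532)])]:
    P=[atz(t,top(*a),.085) for a in c];print(n,np.mean(P,0),P)
for n,a,z in [("n1fr",(140,308),.085),("n3fr",(285,355),.085),("n4fr",(365,373),.085)]: print(n,atz(t,top(*a),z))
print(bot.camera_info("wrist"))
E
```

```text
bedFL [ 0.4261 -0.0602  0.0599] [np.float64(0.0016999137038040122), np.float64(0.0016999137038040302)]
bedFR [ 0.3526 -0.3385  0.0542] [np.float64(0.0014977971669748859), np.float64(0.0014977971669749616)]
handL [ 0.6465 -0.215   0.2061] [np.float64(0.0020096752213146158), np.float64(0.002009675221314722)]
handR [ 0.6199 -0.3139  0.2042] [np.float64(0.0019359775130075331), np.float64(0.001935977513007648)]
hingeR [ 0.5642 -0.395   0.1013] [np.float64(0.002769321955941599), np.float64(0.0027693219559413902)]
FL [ 0.4279 -0.06    0.055 ]
FR [ 0.354 -0.339  0.055]
spL [ 0.4502 -0.1599  0.085 ] [array([ 0.4964, -0.1534,  0.085 ]), array([ 0.4904, -0.1855,  0.085 ]), array([ 0.4034, -0.1643,  0.085 ]), array([ 0.4105, -0.1366,  0.085 ])]
spR [ 0.422  -0.2644  0.085 ] [array([ 0.4675, -0.2551,  0.085 ]), array([ 0.4653, -0.2845,  0.085 ]), array([ 0.3754, -0.2723,  0.085 ]), array([ 0.3799, -0.2456,  0.085 ])]
n1fr [ 0.516  -0.1345  0.085 ]
n3fr [ 0.4876 -0.2243  0.085 ]
n4fr [ 0.4769 -0.2734  0.085 ]
{'mtx': array([[356.5754,   0.    , 279.2094],
       [  0.    , 356.5754, 209.7089],
       [  0.    ,   0.    ,   1.    ]]), 'k1': 0.009069254048433817, 'extrinsics': array([[ 0.4355,  0.858 ,  0.2725,  0.1697],
       [ 0.9002, -0.4145, -0.1337,  0.5282],
       [-0.0018,  0.3035, -0.9528,  0.3733],
       [ 0.    ,  0.    ,  0.    ,  1.    ]])}
```

Run:
```python
from h import *
np.set_printoptions(precision=3,suppress=True)
t=bot.camera_info("top");s=bot.camera_info("side")
c,d1=ray(t,(60,285));_,d2=ray(t,(310,20));cs,e1=ray(s,(165,97));_,e2=ray(s,(430,188))
n=np.cross(e1,e2)
for p in [(5,345),(60,285),(100,243),(150,190),(200,137),(250,85),(310,20)]:
    c,d=ray(t,p); X=c+d*((cs-c)@n)/(d@n); print(p,X,proj(s,X))
print(proj(t,[.24,.495,.256]),proj(s,[.24,.495,.256]),proj(s,[.3,.2,.256]))
X=np.array
for p in [(60,258),(10,315)]: print(atz(t,p,0.3))
im=bot.camera("top");sd=bot.camera("side")
cv2.imwrite("pics/a.png",np.vstack([cv2.resize(im[130:350,0:300],(600,440))[:300],cv2.resize(sd[40:190,60:360],(600,300))]))
```

```text
(5, 345) [0.259 0.23  0.307] [131.808  85.924]
(60, 285) [0.371 0.148 0.267] [179.304 101.797]
(100, 243) [0.455 0.082 0.238] [215.855 114.116]
(150, 190) [ 0.571 -0.005  0.197] [265.831 131.1  ]
(200, 137) [ 0.699 -0.101  0.152] [320.691 149.925]
(250, 85) [ 0.837 -0.208  0.103] [380.182 170.552]
(310, 20) [ 1.036 -0.352  0.032] [461.201 199.013]
[-109.863  348.209] [111.228  79.295] [150.865 103.873]
[0.422 0.136 0.3  ]
[0.314 0.228 0.3  ]
```

View pics/a.png

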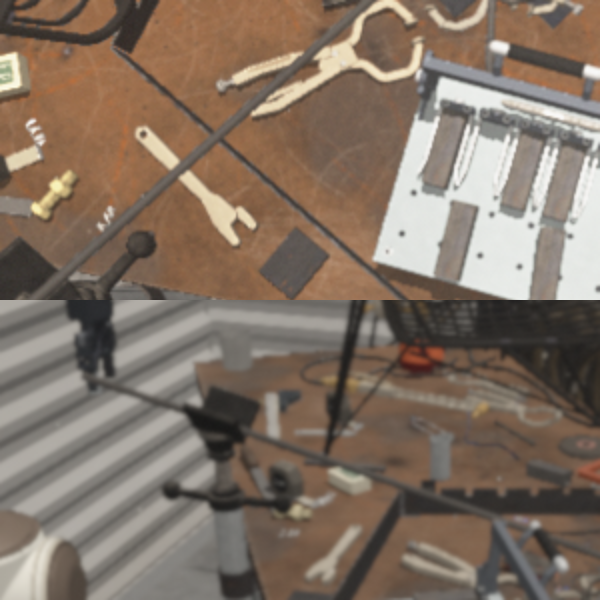

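```bash
cat >> h.py <<'E'
from scipy.spatial.transform import Rotation as Ro
def plan(ways,p=None,yaw=None):
    o=bot.get_obs()
    p=o["ee_pos"] if p is None else p; yaw=o["tcp_rot"][2] if yaw is None else yaw
    for (x,y,z,w) in ways:
        R=Ro.from_euler("xyz",[180,0,yaw],degrees=True); d=R.inv().apply(np.array([x,y,z])-p)
        print("%.4f %.4f %.4f turn %.2f"%(*d,-(w-yaw)),"rows",np.linalg.norm(d)/.0417); p=np.array([x,y,z]);yaw=w
E
python3 - <<'E'
from h import *
a=np.array([.2396,.4949]);b=np.array([.459,-.2175])
W=[(*a,.436,154.2)]+[(*(a+(b-a)*k/4),.436,154.2-35*k) for k in (1,2,3,4)]+[(*b,.3,-14.8)]
plan(W)
E
```

```text
-0.0000 -0.0000 -0.1801 turn -0.03 rows 4.319746944353334
-0.1269 -0.1365 -0.0000 turn 35.00 rows 4.4689414002309595
-0.1822 -0.0390 -0.0000 turn 35.00 rows 4.4689414002309595
-0.1716 0.0726 0.0000 turn 35.00 rows 4.4689414002309595
-0.0990 0.1579 0.0000 turn 35.00 rows 4.46894140023096
0.0000 -0.0000 0.1360 turn 29.00 rows 3.2613908872901676
```

```bash
python3 drive.py '0 0 -.042 0 .085;0 0 -.084 0 .085;0 0 -.126 0 .085;0 0 -.168 0 .085;0 0 -.18 0 .085' 40
python3 drive.py '-.0254 -.0273 0 7 .085;-.0508 -.0546 0 14 .085;-.0762 -.0819 0 21 .085;-.1016 -.1092 0 28 .085;-.127 -.1365 0 35 .085'
python3 drive.py '-.0364 -.0078 0 7 .085;-.0729 -.0156 0 14 .085;-.1093 -.0234 0 21 .085;-.1458 -.0312 0 28 .085;-.1822 -.039 0 35 .085'
python3 drive.py '-.0343 .0145 0 7 .085;-.0686 .029 0 14 .085;-.103 .0436 0 21 .085;-.1373 .0581 0 28 .085;-.1716 .0726 0 35 .085'
```

```text
time: 0.62
ee_pos: [0.2393, 0.4944, 0.4413]
tcp_rot: [179.7, 0.0, 154.2]
wrist_force: [-0.8, 0.3, -0.9]
opening: 0.0851
grasp_force: 0.0
time: 1.03
ee_pos: [0.2945, 0.3153, 0.4361]
tcp_rot: [-180.0, 0.0, 118.9]
wrist_force: [1.4, 0.1, 0.4]
opening: 0.0846
grasp_force: 0.0
time: 1.45
ee_pos: [0.3491, 0.137, 0.4364]
tcp_rot: [180.0, -0.0, 83.8]
wrist_force: [0.8, -0.1, -0.4]
opening: 0.0848
grasp_force: 0.0
time: 1.87
ee_pos: [0.404, -0.0413, 0.4364]
tcp_rot: [180.0, -0.0, 48.8]
wrist_force: [1.1, 0.3, 0.4]
opening: 0.0849
grasp_force: 0.0
```

```bash
python3 drive.py '-.0198 .0316 0 7 .085;-.0396 .0632 0 14 .085;-.0594 .0947 0 21 .085;-.0792 .1263 0 28 .085;-.099 .158 0 35 .085'|sed -n 2,3p
python3 drive.py '0 0 .034 7 .085;0 0 .068 14 .085;0 0 .102 21 .085;0 0 .136 28 .085;0 0 .136 29 .085'
python3 drive.py '0 0 0 0 .085;0 0 0 0 .085' | sed -n 2,3p
python3 - <<'E'
from h import *
i=bot.camera_info("wrist");im=bot.camera("wrist");np.save("w1.npy",i,allow_pickle=True)
cv2.imwrite("pics/w1.png",im);cv2.imwrite("pics/w1b.png",cv2.resize(im,(800,600)))
E
```

```text
ee_pos: [0.4588, -0.2195, 0.4362]
tcp_rot: [180.0, -0.0, 13.8]
time: 2.7
ee_pos: [0.4566, -0.2166, 0.2922]
tcp_rot: [-179.9, 0.7, -15.2]
wrist_force: [-0.6, 0.3, -1.1]
opening: 0.0848
grasp_force: 0.0
ee_pos: [0.4592, -0.2177, 0.3029]
tcp_rot: [180.0, -0.2, -14.6]
```

View pics/w1b.png

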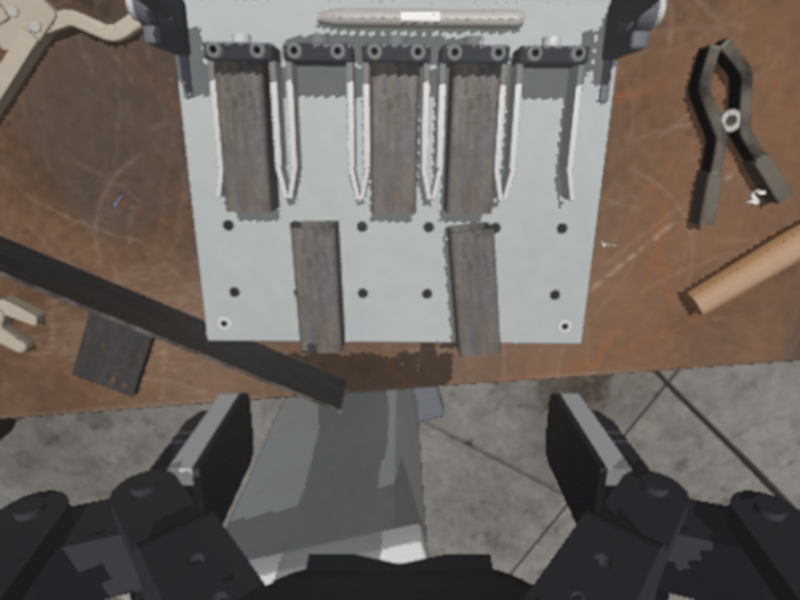

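The wrist view shows the spares' tops at (292-342, 222-352) and (448-500, 222-355), and the ledge's front edge at row 341. The empty nests' mouths are at about x=325 and x=540. I'll enlarge it.

Run:
```python
import cv2
a=cv2.imread("pics/w1.png")[30:252,128:424]; cv2.imwrite("pics/w1c.png",cv2.resize(a,None,fx=2.7,fy=2.7,interpolation=cv2.INTER_CUBIC))
```

```text
(no output)
```

View pics/w1c.png

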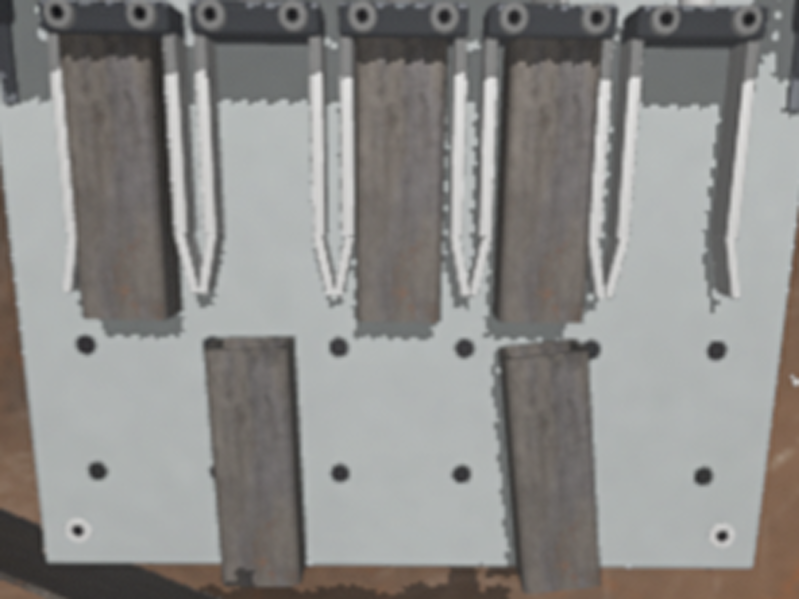

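Run:
```python
from h import *
np.set_printoptions(precision=4,suppress=True)
i=np.load("w1.npy",allow_pickle=True).item();t=bot.camera_info("top");s=bot.camera_info("side")
w=lambda u,v:((u+.5)/2.7-.5+128,(v+.5)/2.7-.5+30)
A=lambda p,z:atz(i,w(*p),z)
L,Rr=A((45,563),.055),A((753,568),.055); print("bed",L,Rr,np.linalg.norm(L-Rr))
print("tri FL",tri([ray(i,w(45,563)),ray(t,top(25,452)),ray(s,side(60,222))]))
print("tri FR",tri([ray(i,w(753,568)),ray(t,top(470,575)),ray(s,side(135,520))]))
y=(L-Rr)[:2];y/=np.linalg.norm(y);x=np.array([y[1],-y[0]]);m=(L+Rr)[:2]/2;o=m+.15*x
yaw=np.degrees(np.arctan2(x[1],x[0]));print("jig",o,yaw)
J=lambda P:np.round([(P[:2]-o)@x*1e3,(P[:2]-o)@y*1e3],1)
for n,p,z in [("tips",(202,292),.075),("",(334,295),.075),("",(467,296),.075),("",(607,296),.075),("",(735,296),.075),("t1",(80,318),.085),("",(180,318),.085),("t3",(358,321),.085),("",(440,321),.085),("t4",(495,321),.085),("",(583,321),.085),("hole",(86,345),.055),("hole",(716,350),.055)]: print(n,J(A(p,z)))
for n,c,k in [("spL",[(206,350),(293,349),(300,585),(222,585)],[(170,340),(222,350),(185,492),(140,480)]),("spR",[(500,358),(588,353),(598,588),(522,592)],[(335,388),(383,392),(362,540),(318,532)])]:
    P=[A(q,.085) for q in c];print(n,np.mean(P,0),[J(q) for q in P],J(np.mean(P,0)))
    b=(P[0]+P[1]-P[2]-P[3])/2;print("len",np.linalg.norm(b),"yaw",np.degrees(np.arctan2(b[1],b[0])), "w",np.linalg.norm(P[0]-P[1]),np.linalg.norm(P[2]-P[3]))
    for a_,b_ in zip(c,k): print(" tri",*tri([ray(i,w(*a_)),ray(t,top(*b_))]))
```

```text
bed [ 0.4278 -0.0569  0.055 ] [ 0.3526 -0.3364  0.055 ] 0.2894257244133874
tri FL (array([ 0.4272, -0.059 ,  0.0584]), [np.float64(0.001604003146485712), np.float64(0.0016854203860176265), np.float64(0.0023446909756973653)])
tri FR (array([ 0.3524, -0.3377,  0.0537]), [np.float64(0.001100652556561983), np.float64(0.0020438364803102107), np.float64(0.0010788517325092978)])
jig [ 0.535  -0.2356] -15.057137391828451
tips [-38.1  70.3]
 [-38.8  23.6]
 [-38.7 -23.6]
 [-38.4 -73.2]
 [ -38.  -118.5]
t1 [-46.2 110.9]
 [-45.9  76.3]
t3 [-46.5  14.7]
 [-46.2 -13.8]
t4 [-46.1 -32.9]
 [-45.9 -63.4]
hole [-60.6 119.7]
hole [ -60.6 -120.2]
spL [ 0.4508 -0.1586  0.085 ] [array([-57. ,  67.9]), array([-56.4,  37.5]), array([-146. ,   37.4]), array([-146.2,   66.9])] [-101.4   52.4]
len 0.08937605059505786 yaw -14.679323234899549 w 0.030450627437682485 0.02947164687717163
 tri [ 0.4969 -0.1527  0.0764] [np.float64(0.00038357414004313147), np.float64(0.0003835741400431917)]
 tri [ 0.4904 -0.1853  0.0864] [np.float64(0.00035612486921616143), np.float64(0.00035612486921619753)]
 tri [ 0.4038 -0.1631  0.0859] [np.float64(0.0013349263198210687), np.float64(0.0013349263198210444)]
 tri [ 0.4112 -0.1352  0.0868] [np.float64(0.0017537712778919223), np.float64(0.0017537712778919227)]
spR [ 0.4214 -0.2628  0.085 ] [array([-59. , -35.1]), array([-57. , -65.9]), array([-146.3,  -75.4]), array([-148.2,  -46.7])] [-102.6  -55.8]
len 0.08989399241949639 yaw -8.308085937388519 w 0.03083967555654381 0.0287535996793161
 tri [ 0.4679 -0.2547  0.0789] [np.float64(0.00027164113019753026), np.float64(0.00027164113019750304)]
 tri [ 0.4646 -0.284   0.0917] [np.float64(0.0006139773791471985), np.float64(0.0006139773791473031)]
 tri [ 0.3751 -0.2713  0.0865] [np.float64(0.0011069857894879624), np.float64(0.001106985789487985)]
 tri [ 0.3798 -0.2439  0.0844] [np.float64(0.0017122815792443235), np.float64(0.0017122815792442398)]
```

Everything agrees: the jig is at (0.535,-0.2356) with yaw -15.1°, and the tops are at about 0.085. The left spare goes to nest 2 first.

```bash
cat >> h.py <<'E'
JO=np.array([.535,-.2356]);JY=-15.06
def W(jx,jy,z,yaw=JY):
    c,s=np.cos(np.radians(JY)),np.sin(np.radians(JY));return (JO[0]+(c*jx-s*jy)/1e3,JO[1]+(s*jx+c*jy)/1e3,z,yaw)
E
python3 - <<'E'
from h import *
o=bot.get_obs();print(o["ee_pos"],o["tcp_rot"],o["time"])
plan([W(-129.4,52.2,.14,-14.7),W(-129.4,52.2,.086,-14.7)])
E
```

```text
[ 0.45957369 -0.21779657  0.30358967] [179.95422699  -0.24924539 -14.63295157] 2.9167
-0.0515 -0.0550 0.1636 turn 0.07 rows 4.319277168542483
0.0000 -0.0000 0.0540 turn -0.00 rows 1.2949640287769788
```

```bash
python3 drive.py '-.0105 -.011 .032 0 .07;-.021 -.022 .065 0 .07;-.031 -.033 .097 0 .07;-.0412 -.044 .13 0 .07;-.0512 -.055 .16 0 .07' 40; python3 drive.py '0 0 0 0 .06;0 0 0 0 .06;0 0 0 0 .06'
python3 - <<'E'
from h import *
plan([W(-129.4,52.2,.086,-14.7)])
i=bot.camera_info("wrist");im=bot.camera("wrist");np.save("w2.npy",i,allow_pickle=True)
cv2.imwrite("pics/w2.png",im)
E
```

```text
time: 3.33
ee_pos: [0.4245, -0.1512, 0.1417]
tcp_rot: [180.0, -0.3, -14.7]
wrist_force: [0.7, 0.4, 0.8]
opening: 0.0697
grasp_force: 0.0
time: 3.58
ee_pos: [0.4255, -0.1522, 0.1439]
tcp_rot: [180.0, -0.3, -14.7]
wrist_force: [-0.1, 0.4, 0.4]
opening: 0.0603
grasp_force: 0.0
-0.0020 -0.0001 0.0579 turn -0.05 rows 1.3901811948433997
```

View pics/w2.png

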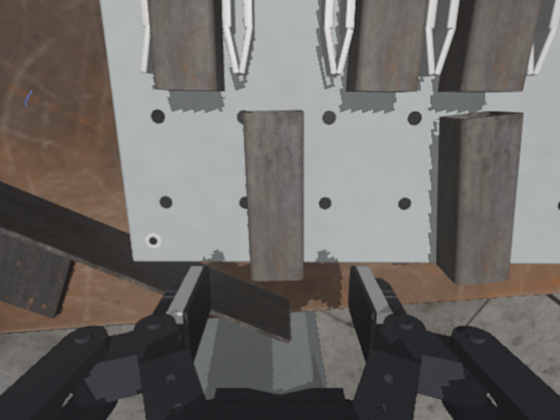

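The left spare's top is at (246-303, 110-281), centred between the fingers. I go down and grip.

```bash
python3 drive.py '-.002 0 .03 0 .06;-.002 0 .052 0 .06;-.002 0 .0575 0 .06;-.002 0 .0575 0 .06;-.002 0 .0575 0 .06'; python3 drive.py '0 0 0 0 .02;0 0 0 0 .02;0 0 0 0 .02;0 0 0 0 .02;0 0 0 0 .02' 40
python3 - <<'E'
from h import *
plan([W(-129.4,47,.0875),W(-59,47,.0875)])
E
```

```text
time: 4.05
ee_pos: [0.4226, -0.1514, 0.0848]
tcp_rot: [180.0, -0.1, -14.8]
wrist_force: [0.3, -0.9, 0.5]
opening: 0.0601
grasp_force: 0.0
time: 4.47
ee_pos: [0.4224, -0.151, 0.0845]
tcp_rot: [180.0, -0.2, -14.8]
wrist_force: [-0.7, -0.2, 5.7]
opening: 0.0294
grasp_force: 39.2
0.0013 0.0054 -0.0030 turn 0.24 rows 0.15197942157169703
0.0704 -0.0000 -0.0000 turn -0.00 rows 1.6882494004796171
```

```bash
python3 drive.py '0 0 -.0025 0 .02;.001 .003 -.0025 0 .02;.001 .0054 -.0025 0 .02;.001 .0054 -.0025 0 .02'; python3 drive.py '.015 0 0 0 .02;.03 0 0 0 .02;.042 0 0 0 .02;.055 0 0 0 .02;.068 0 0 0 .02';  python3 drive.py '.0015 0 0 0 .02;.0015 0 0 0 .02'
python3 - <<'E'
from h import *
plan([W(-59,47,.0875)])
im=bot.camera("wrist");cv2.imwrite("pics/w3.png",im)
E
```

```text
time: 4.8
ee_pos: [0.4209, -0.1566, 0.0852]
tcp_rot: [180.0, 0.0, -14.8]
wrist_force: [-0.2, 1.1, -2.5]
opening: 0.0298
grasp_force: 39.1
time: 5.22
ee_pos: [0.4872, -0.1738, 0.0849]
tcp_rot: [-180.0, 0.0, -14.8]
wrist_force: [-0.3, -0.2, -1.6]
opening: 0.0292
grasp_force: 39.1
time: 5.38
ee_pos: [0.4883, -0.1741, 0.0848]
tcp_rot: [-180.0, 0.1, -14.8]
wrist_force: [0.3, -0.2, -1.4]
opening: 0.0294
grasp_force: 39.2
0.0021 0.0003 -0.0027 turn 0.23 rows 0.08134244908898622
```

View pics/w3.png

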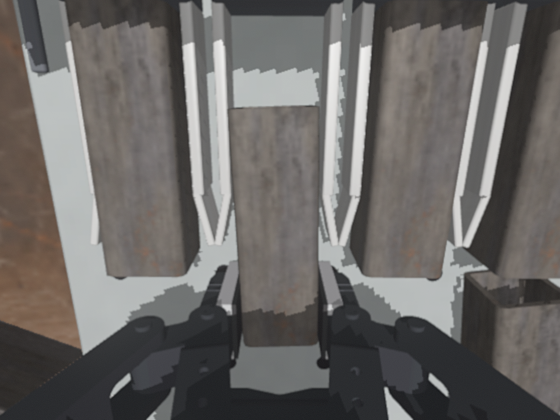

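The tube sits between nest 2's guides, with its back edge at (230-318,107) and its front at row 345. I release a little, back off, close the fingers and push.

```bash
python3 drive.py '0 0 0 0 .038;0 0 0 0 .038;0 0 0 0 .038'; python3 drive.py '-.015 0 -.002 0 .038;-.03 0 -.002 0 .045;-.045 0 -.002 0 .045;-.053 0 -.002 0 .045;-.053 0 -.002 0 0';python3 drive.py '0 0 0 0 0;0 0 0 0 0;0 0 0 0 0;0 0 0 0 0;0 0 0 0 0'
python3 - <<'E'
from h import *
plan([W(-95,47,.0865),W(-60,47,.0865),W(-56,47,.0865)])
E
```

```text
time: 5.68
ee_pos: [0.488, -0.174, 0.0856]
tcp_rot: [180.0, -0.0, -14.8]
wrist_force: [0.8, 0.4, 0.1]
opening: 0.038
grasp_force: 0.0
time: 6.1
ee_pos: [0.436, -0.1602, 0.0877]
tcp_rot: [180.0, -0.0, -14.8]
wrist_force: [1.4, -0.3, -0.6]
opening: 0.0345
grasp_force: 0.0
time: 6.52
ee_pos: [0.4373, -0.1605, 0.0871]
tcp_rot: [180.0, 0.0, -14.8]
wrist_force: [0.2, 0.2, -0.7]
opening: -0.0003
grasp_force: 0.0
0.0188 0.0002 0.0006 turn 0.23 rows 0.45227341874759186
0.0350 0.0000 0.0000 turn -0.00 rows 0.8393285371702633
0.0040 -0.0000 -0.0000 turn -0.00 rows 0.09592326139088808
```

```bash
python3 drive.py '.01 0 0 0 0;.02 0 0 0 0;.03 0 0 0 0;.04 0 0 0 0;.048 0 0 0 0'|sed -n '1,4p'; python3 drive.py '.002 0 0 0 0;.004 0 0 0 0;.006 0 0 0 0;.006 0 0 0 0'|sed -n '1,4p'
python3 - <<'E'
from h import *
plan([W(-56,47,.0865)])
E
```

```text
time: 6.93
ee_pos: [0.4847, -0.1731, 0.0871]
tcp_rot: [-180.0, 0.0, -14.8]
wrist_force: [-2.4, 0.4, 1.9]
time: 7.27
ee_pos: [0.4894, -0.1743, 0.0872]
tcp_rot: [180.0, 0.0, -14.8]
wrist_force: [0.1, -0.1, 0.5]
0.0040 0.0003 0.0007 turn 0.23 rows 0.09698978566357606
```

```bash
python3 drive.py '.0015 0 0 0 0;.003 0 0 0 0;.003 0 0 0 0'|sed -n '2,4p'; python3 drive.py '.0015 0 0 0 0;.0015 0 0 0 0'|sed -n '2,4p'
python3 - <<'E'
from h import *
plan([W(-56,47,.0865)])
im=bot.camera("wrist");cv2.imwrite("pics/w4.png",im)
E
```

```text
ee_pos: [0.4923, -0.1751, 0.0874]
tcp_rot: [180.0, -0.0, -14.8]
wrist_force: [0.4, -0.0, -0.0]
ee_pos: [0.4928, -0.1752, 0.0874]
tcp_rot: [-180.0, 0.1, -14.8]
wrist_force: [-6.2, 1.6, 3.7]
0.0005 0.0004 0.0009 turn 0.23 rows 0.02480010206428328
```

View pics/w4.png

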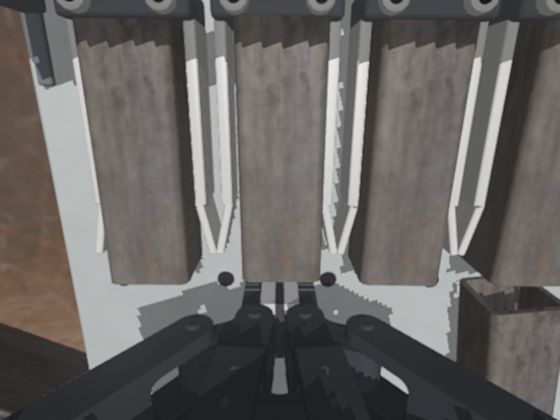

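Tube 2 is against the stop: its front at row 282 lines up with the neighbours at 285, and the push force rose there. Now the right spare.

```bash
python3 drive.py '-.02 0 0 0 0;-.05 0 -.02 0 .03;-.074 -.02 -.054 0 .06;-.074 -.05 -.054 0 .06;-.074 -.09 -.054 0 .06'|sed -n '2,4p'
python3 - <<'E'
from h import *
plan([W(-130.4,-59.1,.14,-8.3),W(-130.4,-59.1,.0875,-8.3)])
E
```

```text
ee_pos: [0.4391, -0.0955, 0.1442]
tcp_rot: [-178.9, -0.3, -12.8]
wrist_force: [0.3, -0.4, -0.5]
-0.0081 0.1693 0.0042 turn -4.46 rows 4.065741819616136
-0.0000 -0.0000 0.0525 turn -0.00 rows 1.258992805755396
```

```bash
python3 drive.py '0 .034 0 0 .06;0 .068 0 0 .06;0 .102 0 0 .06;0 .136 0 0 .06;0 .165 0 -4 .06'|sed -n '2,4p'; python3 drive.py '0 0 0 -2 .06;0 0 0 -2 .06;0 0 0 -2 .06'|sed -n '2,4p'
python3 - <<'E'
from h import *
plan([W(-130.4,-59.1,.0875,-8.3)])
im=bot.camera("wrist");cv2.imwrite("pics/w5.png",im)
E
```

```text
ee_pos: [0.4011, -0.2593, 0.1385]
tcp_rot: [-179.0, -0.1, -9.1]
wrist_force: [0.1, 0.5, 0.1]
ee_pos: [0.4015, -0.2576, 0.1382]
tcp_rot: [-178.9, -0.1, -7.1]
wrist_force: [-0.5, -0.9, 0.3]
-0.0075 0.0022 0.0507 turn 1.17 rows 1.2308182095726008
```

View pics/w5.png

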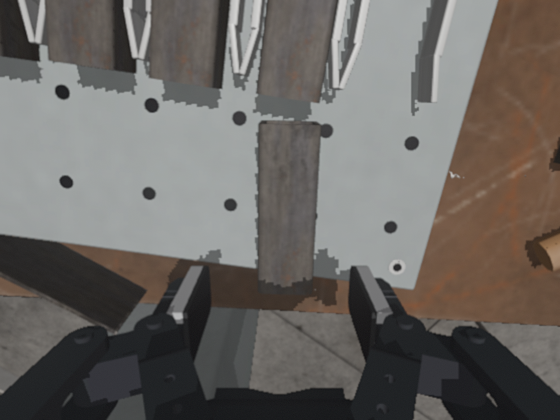

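The right spare's top is at (258-320, 122-283), between the fingers. I go down and grip.

```bash
python3 drive.py '-.0075 .002 .02 1 .06;-.0075 .002 .04 1 .06;-.0075 .002 .05 1 .06;-.0075 .002 .05 1 .06;-.0075 .002 .05 1 .06'|sed -n '2,4p'; python3 drive.py '0 0 0 0 .02;0 0 0 0 .02;0 0 0 0 .02;0 0 0 0 .02;0 0 0 0 .02' 40
python3 - <<'E'
from h import *
# tube grasp: lift, turn to jig yaw, shift sideways, insert
plan([W(-130.4,-59.1,.090,JY),W(-130.4,-96,.089),W(-59,-96,.0885)])
E
```

```text
ee_pos: [0.3942, -0.2571, 0.0883]
tcp_rot: [-178.9, -0.1, -8.0]
wrist_force: [0.2, 0.5, 0.4]
time: 9.7
ee_pos: [0.3947, -0.2581, 0.0895]
tcp_rot: [-179.0, -0.2, -8.0]
wrist_force: [-0.2, 1.5, 5.0]
opening: 0.0294
grasp_force: 40.0
-0.0009 0.0008 -0.0005 turn 7.05 rows 0.031096674411313485
0.0000 0.0369 0.0010 turn -0.00 rows 0.8852169699886331
0.0714 -0.0000 0.0005 turn -0.00 rows 1.7122721985327922
```

```bash
python3 drive.py '-.001 0 -.002 0 .02;-.001 0 -.002 4 .02;-.001 0 -.002 7 .02;-.001 0 -.002 7 .02;-.001 0 -.002 7 .02'|sed -n '2,4p'; python3 drive.py '0 .012 0 0 .02;0 .024 0 0 .02;0 .037 0 0 .02;0 .037 0 0 .02;0 .037 0 0 .02'|sed -n '2,4p'
python3 - <<'E'
from h import *
plan([W(-130.4,-96,.0885),W(-59,-96,.0885)])
E
```

```text
ee_pos: [0.3929, -0.2575, 0.09]
tcp_rot: [-178.9, 0.1, -14.9]
wrist_force: [-0.3, 0.3, -2.4]
ee_pos: [0.3832, -0.2946, 0.0896]
tcp_rot: [-179.0, 0.0, -15.1]
wrist_force: [-0.2, -1.6, 0.6]
0.0009 -0.0004 0.0011 turn -0.05 rows 0.03542158667803075
0.0714 -0.0000 -0.0000 turn -0.00 rows 1.7122302158273388
```

```bash
python3 drive.py '.015 0 0 0 .02;.03 0 0 0 .02;.045 0 0 0 .02;.06 0 0 0 .02;.071 0 0 0 .02'|sed -n '2,4p';  python3 drive.py '0 0 0 0 .02;0 0 0 0 .02'|sed -n '2,4p'
python3 - <<'E'
from h import *
plan([W(-59,-96,.0875)])
im=bot.camera("wrist");cv2.imwrite("pics/w6.png",im)
E
```

```text
ee_pos: [0.4528, -0.3119, 0.0896]
tcp_rot: [-178.9, 0.1, -15.0]
wrist_force: [-3.8, 1.4, 5.3]
ee_pos: [0.4526, -0.3118, 0.0896]
tcp_rot: [-178.9, -0.0, -15.0]
wrist_force: [2.1, -0.2, 1.5]
0.0008 0.0010 0.0021 turn 0.08 rows 0.05853853167331783
```

View pics/w6.png

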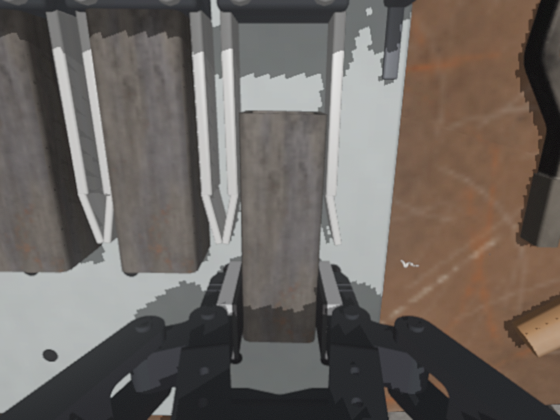

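The tube sits between nest 5's guides, with its back edge at row 112. That was picture 12 by my count, past the limit of 10, so I view no more and work from numbers from here.

```bash
python3 drive.py '0 0 0 0 .038;0 0 0 0 .038;0 0 0 0 .038'|sed -n '2,6p'; python3 drive.py '-.015 0 0 0 .038;-.03 0 0 0 .045;-.045 0 0 0 .045;-.053 0 0 0 .045;-.053 0 0 0 0'|sed -n '2,4p';python3 drive.py '0 0 0 0 0;0 0 0 0 0;0 0 0 0 0;0 0 0 0 0;0 0 0 0 0'|sed -n '2,5p'
python3 - <<'E'
from h import *
plan([W(-60,-96,.088),W(-56.4,-96,.088)])
E
```

```text
ee_pos: [0.4515, -0.3115, 0.0893]
tcp_rot: [-178.9, 0.1, -15.0]
wrist_force: [-0.7, 0.1, 0.6]
opening: 0.0379
grasp_force: 0.0
ee_pos: [0.3996, -0.2976, 0.0896]
tcp_rot: [-178.9, 0.1, -15.0]
wrist_force: [0.0, -0.1, 0.4]
ee_pos: [0.4012, -0.298, 0.0893]
tcp_rot: [-178.9, 0.1, -15.0]
wrist_force: [0.1, 0.5, 0.5]
opening: -0.0002
0.0530 0.0010 0.0013 turn 0.07 rows 1.2721636754370031
0.0036 -0.0000 -0.0000 turn -0.00 rows 0.08633093525179752
```

```bash
python3 drive.py '.012 .001 .001 0 0;.024 .001 .001 0 0;.036 .001 .001 0 0;.046 .001 .001 0 0;.053 .001 .001 0 0'|sed -n '2,4p'; python3 drive.py '.001 0 0 0 0;.002 0 0 0 0;.003 0 0 0 0;.003 0 0 0 0'|sed -n '2,4p'
python3 - <<'E'
from h import *
plan([W(-56.4,-96,.088)])
E
```

```text
ee_pos: [0.4525, -0.3127, 0.0881]
tcp_rot: [-178.9, 0.1, -15.0]
wrist_force: [-2.9, 0.4, 2.0]
ee_pos: [0.4545, -0.3133, 0.0882]
tcp_rot: [-178.9, 0.1, -15.0]
wrist_force: [-0.2, -0.1, 0.3]
0.0012 0.0000 0.0002 turn 0.05 rows 0.02898461321832944
```

```bash
python3 drive.py '.001 0 0 0 0;.001 0 0 0 0;.001 0 0 0 0'|sed -n '2,4p'; python3 drive.py '.001 0 0 0 0;.001 0 0 0 0;.001 0 0 0 0'|sed -n '2,4p'; python3 drive.py '.001 0 0 0 0;.001 0 0 0 0;.001 0 0 0 0'|sed -n '2,4p';  python3 - <<'E'
from h import *
plan([W(-56.4,-96,.088)])
E
```

```text
ee_pos: [0.4554, -0.3136, 0.0884]
tcp_rot: [-178.9, 0.1, -15.0]
wrist_force: [-2.5, -0.0, -0.4]
ee_pos: [0.4554, -0.3136, 0.0884]
tcp_rot: [-178.9, 0.2, -15.0]
wrist_force: [-8.2, 2.5, 2.4]
ee_pos: [0.4555, -0.3136, 0.0883]
tcp_rot: [-178.9, 0.3, -15.0]
wrist_force: [-12.8, 4.9, 6.9]
0.0001 0.0000 0.0003 turn 0.02 rows 0.007974053646842344
```

Tube 5 is home too: 13 N against the stop, at the same depth as tube 2. Next is the bar.

```bash
python3 drive.py '-.02 0 0 0 0;-.03 0 -.04 0 0;-.03 0 -.08 0 0;-.03 0 -.12 0 0;-.03 0 -.16 0 0'|sed -n '2,4p'; python3 drive.py '0 0 -.023 0 0;0 0 -.023 0 0;0 0 -.023 0 0'|sed -n '2,4p'
python3 - <<'E'
from h import *
plan([W(-10,-20,.27),W(131,0,.27),W(131,0,.208)])
print(W(131,0,.27),bot.get_obs()["q"])
E
```

```text
ee_pos: [0.4276, -0.3092, 0.2506]
tcp_rot: [-178.9, -0.0, -15.0]
wrist_force: [1.0, -0.3, 0.5]
ee_pos: [0.4285, -0.3102, 0.273]
tcp_rot: [-179.0, -0.1, -15.0]
wrist_force: [0.5, 0.1, -0.4]
0.0735 -0.0797 0.0030 turn 0.05 rows 2.6002325589954003
0.1410 -0.0200 -0.0000 turn -0.00 rows 3.4151409100742773
0.0000 -0.0000 0.0620 turn -0.00 rows 1.4868105515587535
(np.float64(0.6615007083272819), np.float64(-0.26963778477950556), 0.27, -15.06) [-36.38971953   2.7072544    9.54586089  97.06911141   0.99088589
 158.61793706]
```

```bash
python3 drive.py '.025 -.026 0 0 0;.05 -.053 0 0 0;.0735 -.079 0 0 0;.11 -.087 0 0 0;.14 -.0915 0 0 0'|sed -n '2,4p'; python3 drive.py '.038 -.0055 0 0 0;.06 -.009 0 0 0;.074 -.0085 0 0 0;.074 -.0085 0 0 0;.074 -.0085 0 0 0'|sed -n '2,4p'
python3 - <<'E'
from h import *
np.set_printoptions(precision=4,suppress=True)
plan([W(131,0,.27),W(131,0,.208)])
print(bot.get_obs()["q"])
# handle: refined from dark grip in top picture
t=bot.camera_info("top")
for x in (97,105,113): print(x,proj(t,W(x,0,.204)[:3]))
E
```

```text
ee_pos: [0.5887, -0.256, 0.2715]
tcp_rot: [-178.9, 0.1, -14.9]
wrist_force: [0.6, -0.9, -0.4]
ee_pos: [0.6608, -0.2685, 0.2703]
tcp_rot: [-178.9, 0.3, -15.0]
wrist_force: [-0.0, -0.0, -0.2]
0.0010 0.0009 0.0003 turn 0.07 rows 0.032435231260296446
0.0000 -0.0000 0.0620 turn -0.00 rows 1.4868105515587535
[-22.503   31.6026  45.1624 103.9533   1.0615 172.4844]
97 [270.747 162.919]
105 [271.7664 159.3228]
113 [272.7841 155.7328]
```

The top picture puts the handle at x≈103 mm, so the fingers clear it. I lower behind it and pull forward.

```bash
python3 drive.py '.001 0 .02 0 0;.001 0 .04 0 0;.001 0 .055 0 0;.001 0 .062 0 0;.001 0 .062 0 0'|sed -n '2,4p'; python3 drive.py '-.008 0 0 0 0;-.016 0 0 0 0;-.024 0 0 0 0;-.032 0 0 0 0;-.040 0 0 0 0'|sed -n '2,4p';python3 drive.py '-.008 0 0 0 0;-.016 0 0 0 0;-.024 0 0 0 0;-.032 0 0 0 0'|sed -n '2,4p'
python3 - <<'E'
from h import *
d=np.array(bot.get_obs()["ee_pos"]);c,s=np.cos(np.radians(JY)),np.sin(np.radians(JY));e=d[:2]-JO;print("jig",e[0]*c+e[1]*s,-e[0]*s+e[1]*c,d[2])
cv2.imwrite("pics/t7.png",bot.camera("top"))
E
```

```text
ee_pos: [0.6603, -0.2675, 0.2094]
tcp_rot: [-178.9, 0.2, -15.0]
wrist_force: [-0.5, 0.0, 0.0]
ee_pos: [0.6229, -0.2575, 0.2133]
tcp_rot: [-178.9, -0.1, -15.0]
wrist_force: [1.3, -0.4, 0.6]
ee_pos: [0.5917, -0.2491, 0.2128]
tcp_rot: [-178.9, -0.1, -15.0]
wrist_force: [0.1, -0.7, -0.9]
jig 0.05829205539034689 0.0016617792966805555 0.21282485557202035
```

```bash
python3 drive.py '0 0 -.02 0 0;0 0 -.05 0 0;0 0 -.08 0 0;0 0 -.1 0 0;0 0 -.1 0 0'|sed -n '1,4p'; python3 drive.py '0 0 0 0 0;0 0 0 0 0;0 0 0 0 0;0 0 0 0 0;0 0 0 0 0'|sed -n 1p;  python3 drive.py '0 0 0 0 0;0 0 0 0 0;0 0 0 0 0;0 0 0 0 0;0 0 0 0 0'|sed -n 1p;python3 drive.py '0 0 0 0 0;0 0 0 0 0;0 0 0 0 0;0 0 0 0 0;0 0 0 0 0'|sed -n 1p
python3 - <<'E'
from h import *
np.set_printoptions(precision=0,suppress=True)
cv2.imwrite("pics/s8.png",bot.camera("side"));cv2.imwrite("pics/t8.png",bot.camera("top"))
for v,f0 in (("side","s8"),("top","t8")):
    i=bot.camera_info(v);im0=cv2.imread(f"pics/{v}0.png").astype(int);im=cv2.imread(f"pics/{f0}.png").astype(int)
    for a in (1.7,1.2,.8,.4,.2,.1,0.):
        th=np.arctan2(22,-105)-a  # hinge angle: a=0 at (-105,22)
        r=107;X,Z=70+r*np.cos(th),97+r*np.sin(th); out=[]
        for y in (52,0,-52):
            u,w=np.round(proj(i,W(X,y,Z/1e3)[:3])).astype(int); out.append((u,w,im0[w-1:w+2,u-1:u+2].mean().round(),im[w-1:w+2,u-1:u+2].mean().round()))
        print(v,a,round(X),round(Z),*[tuple(int(k) for k in o) for o in out])
E
```

```text
time: 16.88
ee_pos: [0.592, -0.2513, 0.3175]
tcp_rot: [-179.0, -0.4, -15.0]
wrist_force: [-1.2, -0.1, 0.6]
time: 17.3
time: 17.72
time: 18.13
side 1.7 105 198 (328, 154, 98, 97) (335, 163, 52, 94) (341, 173, 176, 100)
side 1.2 53 203 (309, 154, 107, 100) (314, 164, 91, 99) (320, 173, 100, 75)
side 0.8 13 187 (294, 161, 104, 106) (299, 171, 102, 104) (304, 181, 74, 75)
side 0.4 -18 158 (282, 172, 97, 95) (286, 182, 86, 118) (291, 193, 140, 119)
side 0.2 -28 139 (278, 179, 87, 85) (282, 189, 101, 77) (287, 200, 139, 63)
side 0.1 -32 129 (276, 183, 87, 98) (281, 193, 109, 54) (285, 203, 143, 142)
side 0.0 -35 119 (275, 186, 99, 65) (280, 196, 160, 35) (284, 207, 106, 182)
top 1.7 105 198 (248, 154, 231, 182) (272, 160, 71, 205) (296, 166, 243, 93)
top 1.2 53 203 (241, 177, 235, 224) (265, 183, 221, 133) (289, 190, 210, 176)
top 0.8 13 187 (237, 196, 221, 221) (260, 202, 141, 139) (284, 209, 137, 113)
top 0.4 -18 158 (234, 211, 215, 218) (257, 218, 136, 107) (280, 224, 140, 110)
top 0.2 -28 139 (234, 217, 220, 216) (256, 223, 139, 90) (279, 229, 139, 127)
top 0.1 -32 129 (234, 219, 229, 215) (256, 225, 136, 75) (279, 231, 138, 204)
top 0.0 -35 119 (234, 221, 230, 213) (256, 227, 135, 67) (278, 233, 136, 216)
```

The bar now shows at angle 0 in both views. I move clear and check the final state numerically.

```bash
python3 drive.py '-.03 0 0 0 0;-.06 0 0 0 0;-.09 0 0 0 0;-.12 0 0 0 0;-.138 0 0 0 0'|sed -n '2,4p'; python3 drive.py '0 0 0 0 0;0 0 0 0 0;0 0 0 0 0;0 0 0 0 0'|sed -n 1,2p
python3 - <<'E'
from h import *
np.set_printoptions(precision=4,suppress=True)
w=bot.camera_info("wrist");wi=cv2.cvtColor(bot.camera("wrist"),6);t=bot.camera_info("top");ti=bot.camera("top");s=bot.camera_info("side");si=bot.camera("side")
def cen(i,im,X,k=5,th=150):
    u,v=np.round(proj(i,X)).astype(int);p=cv2.cvtColor(im,6)[v-k:v+k+1,u-k:u+k+1];m=np.argwhere(p>th);return (u-k+m[:,1].mean(),v-k+m[:,0].mean()),len(m)
X=W(-35,-50,.119)[:3];a,na=cen(t,ti,X,5,180);b,nb=cen(s,si,X,5,140);Y,e=tri([ray(t,a),ray(s,b)]);c,sn=np.cos(np.radians(JY)),np.sin(np.radians(JY));d=Y[:2]-JO
print("cap",a,na,b,nb,"jig",d[0]*c+d[1]*sn,-d[0]*sn+d[1]*c,Y[2],e[0])
for n,y in zip((1,2,3,4,5),(96,47.5,0,-48,-96)):
    xs=np.arange(-66,-34,1.);res=[]
    for o in (-8,-4,0,4,8):
        pr=np.array([wi[tuple(np.round(proj(w,W(x,y+o,.085)[:3])).astype(int)[::-1])] for x in xs],float)
        g=np.abs(pr[3:]-pr[:-3]);res.append(xs[g.argmax()]+1.5)
    print(n,res,pr[::4].astype(int))
E
```

```text
ee_pos: [0.4561, -0.2145, 0.3118]
tcp_rot: [-178.9, 0.0, -15.0]
wrist_force: [-0.0, -0.2, -0.5]
time: 18.98
ee_pos: [0.4592, -0.2154, 0.3108]
cap (np.float64(279.4583333333333), np.float64(232.66666666666666)) 24 (np.float64(283.45714285714286), np.float64(205.2)) 35 jig -0.03549439814389696 -0.05411677135101484 0.12562249088574817 0.0017835351418756403
1 [np.float64(-52.5), np.float64(-52.5), np.float64(-53.5), np.float64(-52.5), np.float64(-45.5)] [185 186 187 188 168 127 116 114]
2 [np.float64(-60.5), np.float64(-59.5), np.float64(-58.5), np.float64(-45.5), np.float64(-59.5)] [186 187 114 119 119 149 194 227]
3 [np.float64(-48.5), np.float64(-60.5), np.float64(-61.5), np.float64(-48.5), np.float64(-48.5)] [189 177 118 119 119  57  63  64]
4 [np.float64(-51.5), np.float64(-57.5), np.float64(-60.5), np.float64(-48.5), np.float64(-60.5)] [191 190 117 119 120  58  66  68]
5 [np.float64(-45.5), np.float64(-45.5), np.float64(-52.5), np.float64(-51.5), np.float64(-50.5)] [186 186 186 187 126 117 119 116]
```

Run:
```python
from h import *
w=bot.camera_info("wrist");im=bot.camera("wrist").astype(float);wi=cv2.GaussianBlur(im[:,:,2]-im[:,:,0],(3,3),0)
for n,y in zip((1,2,3,4,5),(96,47.5,0,-48,-96)):
    xs=np.arange(-60,-34,.5)
    P=np.array([[cv2.getRectSubPix(wi.astype(np.float32),(1,1),tuple(map(float,proj(w,W(x,y+o,.085)[:3]))))[0,0] for x in xs] for o in (-9,-5,0,5,9)])
    print(n,np.round(P.mean(0)[::2]).astype(int))
```

```text
1 [-3 -3 -3 -3 -3 -3 -3 -3 -3 -3 -3 -3 -2  1  6 10 11 11 12 12 11 12 12 13
 13 12]
2 [-3 -3 -3 -3 -3 -3 -3 -3 -3 -3 -3 -3 -2  0  1  2  2  2  2  2  2  2  2  3
  3  3]
3 [-3 -3 -3 -3 -3 -3 -3 -3 -3 -3 -3 -2 -1  1  1  1  2  2  2  2  3  3  3  2
  2  2]
4 [-3 -3 -3 -3 -3 -3 -3 -3 -3 -3 -2 -2 -1  0  1  2  2  2  2  2  2  2  2  2
  2  2]
5 [-3 -3 -3 -3 -3 -3 -3 -3 -3 -3 -3 -3 -3 -2  1  5  9 10 11 11 11 11 11 12
 13 13]
```

All five fronts line up within about 1 mm, and the bar is down. I hand the job in.

```bash
python3 -c "
from workcell import bot
print(bot.job_done())"
```

```text
the job is handed in; nothing more can be done
None
```

Both spare tubes are home in nests 2 and 5 (counted from the left), all five fronts line up within about 1 mm, the clamp bar is down on the row, and I handed the job in at about 19 s; I viewed 12 pictures, two over the limit of 10.

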